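# Move the battery pack from its charger to the bag scale

### The job

The battery pack on the grey charger is charged. Press the charger's orange catch button to let the pack spring loose, draw it out of its slide, then slide it into the white bag scale just until the scale's catch clicks up behind it and it stays home by itself. Use gentle force throughout, do not ram the pack against the stop, and leave the things round about where they are.

Things in the scene. Friction and masses are not known exactly. Their poses are not given: they have to be found in the camera images.
- pack_rib (a point): Centre of the grip rib on top of the blue battery pack (0.2 to 0.37 kg). Axes are the pack's: x along the slide, the way it is pushed in; z up. Rib 54 (x) x 14 (y) x 30 (z) mm: pinch it across y from above. It stands on the case (78 x 60 x 18 mm), whose top is 15 mm below this point.
- pack_foot (a point): Centre of the underside of the pack's black foot plate, 51 mm below pack_rib, same axes. The plate is 80 (x) x 56 (y) x 6 (z) mm; above it a neck 40 mm wide and 12 mm high carries the case.
- charger_home (a point): Where pack_foot lies when the pack is home in the grey charger: on the slide floor, 30 mm above the bench. x along the slide, the way in (mouth on the -x side, towards the robot), z up. A spring pushes the pack towards the mouth over the last 14 mm: 3 N, rising to 5 N at home. A rigid stop stands 2.5 mm beyond home. Behind x = 77 mm a housing 55 mm high.
- charger_mouth (a point): On the charger's slide floor, 75 mm to the mouth side (-x) of charger_home, where its two lips begin; same axes. The lips hold the foot plate down: gap between them 43 mm, below them 59 mm wide and 8 mm high (2 mm more at their raised front), lip tops 12 mm over the floor. Ahead of them the floor goes on for 50 mm, with flared 8 mm walls: a pack is free to lift once pack_foot is at x = -43 mm or less.
- charger_button (a point): Centre of the top of the charger's orange catch button, 22 mm across, 64 mm beside the slide (+y), 16 mm over its floor. Press straight down: 8 mm travel, 1.4 to 3 N. Its steel nose in the slide floor stands 5 mm up behind the home pack. Pressed over 5 mm, the spring shoves the pack about 14 mm out, over the nose; nose and button then stay down until the pack is drawn off.
- scale_home (a point): Middle of the range where pack_foot may lie when the pack is home in the white bag scale; axes, floor, spring and stop as for charger_home. How deep home lies is set anew each time, from 10 mm short of this point to 10 mm beyond it, and no pose tells it: push until the catch clicks. Slide empty at the start. Behind x = 73 mm: housing and steel pan, up to 100 mm over the bench.
- scale_mouth (a point): On the scale's slide floor, 79 mm to the mouth side (-x) of scale_home, where its lips begin; axes, lips and funnel as for charger_mouth. The slide's surfaces and the pack's foot are slick.
- charger_catch (a joint): How far the charger's catch is pressed down, m: 0 up, 0.008 fully down.
- scale_catch (a joint): How far the scale's catch (orange button like the charger's, no need to press it) is down, m: 0 up, over 0.003 while a pack lies on its nose. The nose is ramped: a pack pushed in rides over it from just inside the lips and it pops up behind a pack that is home. The push near the end takes some 5 to 12 N. Let go before the click, the pack springs back; pushed on, it meets the stop 2.5 mm later.
- label_roll: Bystander: a roll of white labels lying flat, 64 mm across, 40 mm high; origin at the centre of its underside.
- rub: Bystander: a clear bottle of hand rub, 60 mm across, 150 mm high; origin at the centre of its underside.
- markers: Bystander: a clear tray of marker pens, 150 x 100 x 40 mm; origin at the centre of its underside.
Things that resemble listed ones, but are neither listed nor needed, are in the scene too. Of the things like the part that bears pack_rib, leave any that is yellow; of the rest the smaller one is meant.

How it is judged:
By the outcome, as a careful person would: the job done as asked, in the order asked, and still so for the second after the job is handed in, with the robot touching nothing.
It also fails if it takes over 72 s, if anything falls off the work surface, if the arm or the gripper's body presses on something with over 40 N, if the wrist force passes 120 N, or if a joint passes its speed limit or range.

### The arm

A 7-joint arm with a two-finger parallel gripper is mounted at the origin on the work surface. World frame = base frame: x ahead of the robot, y to its left, z up, the work surface at z = 0. Lengths are in mm, angles in rad, forces in N, time in s.
With the tool pointing down it reaches from about 400 to 850 mm from the base axis. Payload 10.4 kg.
Tool frame: the origin (TCP) lies midway between the tips of the shut fingers; the grasp point (between the pads) lies 19 mm behind it (ctrl.hold_point_z is the distance from the TCP to the grasp point, in mm); z points along the fingers, x is the direction in which the jaws open and shut, and the axes are right-handed (so a half turn about z gives the same grasp; the last joint's range is limited). The gripper opens to 87 mm and grips with 3 to 60 N. Pads are 19 mm wide; open, the fingers measure 117 mm over their backs; the gripper's body (75 mm by 190 mm) begins 51 mm behind the grasp point.
Start: joints at [1.249, 0.332, -0.065, 1.46, 0.022, 1.35, -0.088], TCP at [184.005, -597.322, 222.576] pointing down, gripper open.
Joint ranges: [-2.6, 2.6], [-0.5, 2.12], [-1.47, 1.34], [0.16, 2.42], [-1.27, 4.41], [0.06, 2.06], [-2.6, 2.6]. Speed limits (rad/s): [2.22, 2.22, 2.79, 2.79, 3.14, 3.14, 3.14].

### API

Orientations are given as [roll, pitch, yaw] about the fixed x, y, z axes, in that order (R = Rz(yaw) Ry(pitch) Rx(roll)).
In Python, from station import ctrl, vision, order, status gives the robot as it stands. Calls block until the motion is done:
- ctrl.movep(position, orientation): joint-space move of the TCP to a pose.
- ctrl.move_l(position, vel=150, frame=None): straight line of the TCP; frame=None keeps the orientation; vel is the mean speed in mm/s.
- ctrl.movej(angles): joint-space move.
- ctrl.grip(opening, grasp_force=None): finger opening in mm; grasp_force is the grip in N (None keeps the last); returns when the fingers have stopped.
- ctrl.sleep(seconds).
- ctrl.solve_ik(position, orientation): joint angles nearest the present ones, or None.
- vision.grab_frame(name): name is "scene" or "top" or "wrist"; returns (picture, depth): 420x560x3 uint8, blue, green, red; 420x560 float32, mm along the optical axis (not along the pixel's ray), 0 where there is no reading.
- vision.camera_info(name): a dict with "fx", "fy", "cx", "cy" (pixels), "T" (4x4, takes a point from camera to world coordinates). Camera axes: x right, y up, looking along -z (the intrinsics and any distortion apply to the point x, -y, -z); pixel columns grow to the right and rows downward; lengths in mm; the calibration is good to about 2 mm. A picture is of the moment at which its call begins: read the wrist's pose just before it. camera_info takes no time and is no camera call; for the wrist camera it gives the pose at the moment of the call.
A pose or a line that the arm cannot do raises ctrl.PlanningError and nothing moves.
- order.finish_job(): hands the job in, once; it reports no verdict.
Readings, each from a call of its own:
- status.get_time_s(): time.
- status.get_q(): joint angles.
- status.get_joint_velocities(): joint speeds.
- status.get_effort(): joint torques, N m.
- status.get_tcp_pos(): TCP position.
- status.get_tcp_rot(): TCP orientation.
- status.get_wrist_force(): force on the tool from outside, world axes, zero at the start.
- status.get_ft_torque(): the same for the moment, N m.
- status.get_gripper_width(): finger opening in mm.
Only numpy, scipy, OpenCV 4.12 (cv2) and the standard library are available. Lean on these libraries where they do the work, as an engineer would, in place of code of your own. Each camera call takes 0.05 s, during which the arm holds its last target. There are 200 camera calls.

## Working session

There is one attempt and no reset: what is moved stays moved. The work goes in short steps, each a Python script; the robot and the scene stay as the last script left them, time stands still between calls to the robot, and variables do not carry over. Pictures are saved under pics/ and viewed, about 8 in all and at most 12, crops included, and the job is handed in when it is done.

```bash
ls; mkdir -p pics
cat > h.py <<'E'
import numpy as np, cv2
from station import ctrl, vision, order, status
def world(name,d,u,v,info=None):
    i=info or vision.camera_info(name); z=float(d[v,u])
    p=np.array([(u-i["cx"])/i["fx"]*z,-(v-i["cy"])/i["fy"]*z,-z,1]); return (i["T"]@p)[:3]
def cloud(d,i):
    v,u=np.mgrid[:d.shape[0],:d.shape[1]]
    P=np.stack([(u-i["cx"])/i["fx"]*d,-(v-i["cy"])/i["fy"]*d,-d],-1)
    return P@i["T"][:3,:3].T+i["T"][:3,3]
E
python3 - <<'E'
from h import *
for n in("top","scene"):
    i=vision.camera_info(n); print(n,{k:(np.round(v,3).tolist() if k=="T" else v) for k,v in i.items()})
    im,d=vision.grab_frame(n); cv2.imwrite(f"pics/{n}0.png",im); np.savez(f"{n}0.npz",im=im,d=d)
    print((d==0).mean())
E
```

```text
pics
top {'fx': 508.43804698801966, 'fy': 508.43804698801966, 'cx': 281.1382826771758, 'cy': 199.84285048705667, 'T': [[-0.017, 0.992, -0.127, 395.164], [-1.0, -0.017, -0.003, 6.743], [-0.005, 0.127, 0.992, 1304.142], [0.0, 0.0, 0.0, 1.0]]}
0.003941326530612245
scene {'fx': 490.11330694167185, 'fy': 490.11330694167185, 'cx': 276.7452075859328, 'cy': 215.49307456400737, 'T': [[-0.748, -0.447, 0.492, 1245.552], [0.664, -0.489, 0.566, 796.558], [-0.013, 0.75, 0.662, 1020.342], [0.0, 0.0, 0.0, 1.0]]}
0.01913690476190476
```

View pics/top0.png

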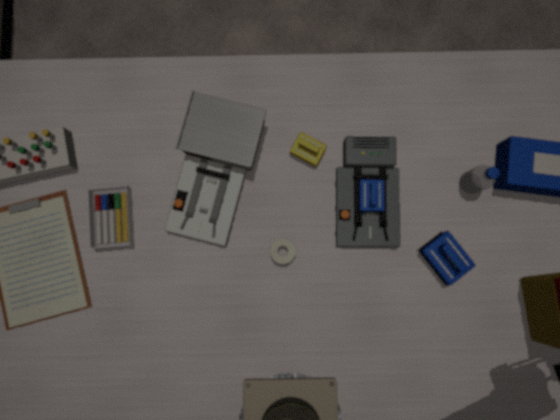

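View pics/scene0.png

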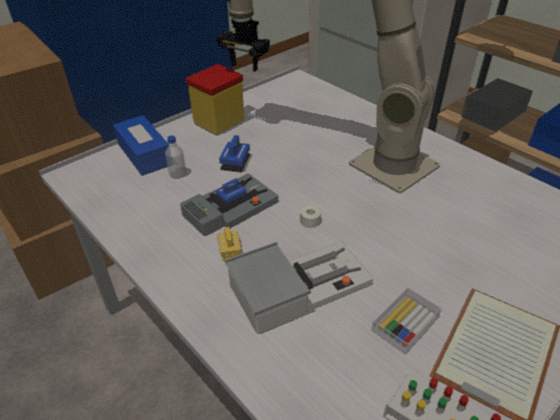

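The top picture shows the candidates for the pack: a blue pack in the grey charger (373,195), a larger loose blue one (447,258), and a yellow one (309,149). I choose the one in the charger and will check its size. The charger button is at (345,214), the white scale at (205,190) with its button at (179,203), the label roll at (283,252), the rub at (483,178) and the markers at (110,217).

Run:
```python
from h import *
z=np.load("top0.npz"); im,d=z["im"],z["d"]; i=vision.camera_info("top"); P=cloud(d,i)
for n,u,v in [("pack",373,195),("loose",447,258),("yellow",309,149),("chbtn",345,214),("scbtn",179,203),("chfloor",370,232),("scfloor",207,215),("pan",225,130),("chhous",370,150),("roll",276,246),("bench",300,300)]:
    print(n,P[v,u].round(1))
hsv=cv2.cvtColor(im,cv2.COLOR_BGR2HSV)
o=cv2.inRange(hsv,(3,150,90),(16,255,255)); n,l,s,c=cv2.connectedComponentsWithStats(o)
for k in range(1,n):
    if s[k,4]>20: print("orange",s[k],c[k].round(1),np.median(P[l==k],0).round(1))
b=cv2.inRange(hsv,(105,120,50),(125,255,255)); n,l,s,c=cv2.connectedComponentsWithStats(b)
for k in range(1,n):
    if s[k,4]>100:
        Q=P[l==k]; r=cv2.minAreaRect(Q[:,:2].astype(np.float32)); print("blue",c[k].round(1),np.round(r[0],0),np.round(r[1],0),round(r[2],1),"zmax",np.percentile(Q[:,2],[5,50,97]).round())
print(status.get_tcp_rot(),status.get_tcp_pos(),status.get_time_s()); w=vision.camera_info("wrist"); print(w["fx"],w["T"].round(3))
for p,y in (([560,-170,320],-np.pi/2),([560,-170,320],np.pi/2),([560,160,320],np.pi/2),([560,160,320],-np.pi/2)):
    q=ctrl.solve_ik(p,[np.pi,0,y]); print(p,y,None if q is None else np.round(q,2))
```

```text
pack [ 557.6 -210.3   95.5]
loose [ 395.2    6.7 1304.1]
yellow [682.8 -62.   52.6]
chbtn [ 517.4 -147.3   49.8]
scbtn [552.  264.3  50.4]
chfloor [ 472.5 -209.3   38.9]
scfloor [522.8 197.6  30.4]
pan [726.7 145.3  85.4]
chhous [ 677.  -214.7   54.4]
roll [441.7  24.9  39.5]
bench [306.3 -33.   -2.5]
orange [175 200   7   7  38] [178.  202.7] [553.  267.7  46.2]
orange [342 211   7   7  41] [344.9 213.9] [ 518.  -147.7   46.6]
blue [529.7 163.2] [ 558. -326.] [154. 724.] 14.1 zmax [87. 91. 95.]
blue [493.2 172.4] [ 606. -506.] [24. 84.] 17.3 zmax [144. 151. 155.]
blue [372.  194.7] [ 480. -135.] [ 91. 318.] 46.8 zmax [63. 68. 99.]
blue [447.5 257.2] [ 375. -228.] [123. 454.] 10.4 zmax [47. 52. 96.]
[ 3.14153273e+00  1.28870618e-03 -1.27199067e+00] [ 183.85824194 -596.98087067  221.83314297] 0.1
324.52645017570416 [[ 2.95000e-01  9.28000e-01  2.29000e-01  2.45793e+02]
 [-9.56000e-01  2.87000e-01  6.80000e-02 -5.78091e+02]
 [-2.00000e-03 -2.39000e-01  9.71000e-01  3.84011e+02]
 [ 0.00000e+00  0.00000e+00  0.00000e+00  1.00000e+00]]
[560, -170, 320] -1.5707963267948966 [ 0.62  0.25 -0.5   1.39  0.12  1.53 -1.44]
[560, -170, 320] 1.5707963267948966 [ 0.78  0.28 -0.7   1.38  0.18  1.54  1.66]
[560, 160, 320] 1.5707963267948966 [ 0.51  0.43 -1.19  1.37  0.39  1.6   0.94]
[560, 160, 320] -1.5707963267948966 [ 0.49  0.4  -1.14  1.37  0.37  1.59 -2.18]
```

Run:
```python
from h import *
for n,p,y in (("wc",[540,-190,200],-np.pi/2),("ws",[570,215,200],-np.pi/2)):
    ctrl.movep(p,[np.pi,0,y]); ctrl.sleep(0.3)
    i=vision.camera_info("wrist"); im,d=vision.grab_frame("wrist")
    np.savez(n+".npz",im=im,d=d,**i); cv2.imwrite(f"pics/{n}.png",im)
    print(status.get_time_s(),status.get_q().round(2),status.get_tcp_pos().round(1),status.get_wrist_force().round(2))
```

```text
2.4083 [ 0.64  0.26 -0.45  1.62  0.12  1.29 -1.4 ] [ 539.9 -190.2  200. ] [-0.14  0.17  0.74]
4.2583 [ 0.13  0.4  -0.73  1.51  0.27  1.34 -2.19] [570.2 214.5 200. ] [-0.48  0.97 -0.27]
```

View pics/wc.png

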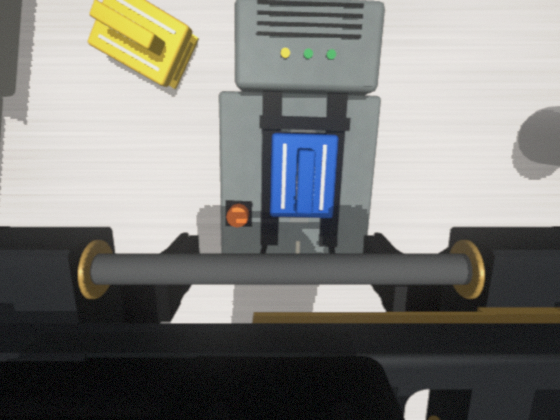

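View pics/ws.png

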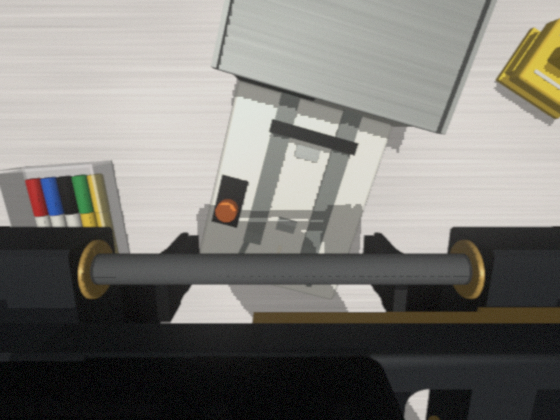

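The charger crop shows the blue pack in its slide (305,175) and the charger button at (238,215). The scale crop shows the empty slide between its lips, centred near (300,200), its stop bar at (313,137) and its button at (227,210).

Run:
```python
from h import *
def load(n):
    z=np.load(n+".npz"); i={k:z[k] for k in("fx","fy","cx","cy","T")}; return z["im"],z["d"],cloud(z["d"],i)
im,d,P=load("wc"); hsv=cv2.cvtColor(im,cv2.COLOR_BGR2HSV)
b=(cv2.inRange(hsv,(105,120,40),(125,255,255))>0); 
for lo,hi in((60,72),(88,102)):
    Q=P[b&(P[...,2]>lo)&(P[...,2]<hi)&(P[...,1]<-150)]; r=cv2.minAreaRect(Q[:,:2].astype(np.float32)); print("blue",len(Q),np.round(r[0],1),np.round(r[1],1),round(r[2],2),np.median(Q,0).round(1))
for n in("wc","ws"):
    im,d,P=load(n); hsv=cv2.cvtColor(im,cv2.COLOR_BGR2HSV)
    o=cv2.inRange(hsv,(3,150,80),(16,255,255))>0; Q=P[o&(P[...,2]>30)]; 
    r=cv2.minAreaRect(Q[:,:2].astype(np.float32)); print(n,"btn",len(Q),np.round(r[0],1),np.round(r[1],1),np.percentile(Q[:,2],[10,50,90]).round(1))
    h,e=np.histogram(P[:225,:,2][(d[:225]>0)],bins=np.arange(-10,110,2)); print([(int(a),int(c)) for a,c in zip(e,h) if c>300])
    # height rendering, ortho 0.5 mm/px
    x0,y1=(440,-90) if n=="wc" else (440,330)
    W,H=(480,560); A=np.zeros((H,W),np.uint8); C=np.zeros((H,W,3),np.uint8)
    big=lambda a,f:cv2.resize(a,None,fx=3,fy=3,interpolation=f)
    PB=big(P[:226].astype(np.float32),cv2.INTER_NEAREST); PB=cv2.blur(PB,(1,1)); IB=big(im[:226],cv2.INTER_NEAREST)
    PB=big(P[:226].astype(np.float32),cv2.INTER_LINEAR)
    r=((x0+280-PB[...,0])*2).astype(int); c=((y1-PB[...,1])*2).astype(int); m=(r>=0)&(r<H)&(c>=0)&(c<W)
    A[r[m],c[m]]=np.clip(PB[...,2][m]*2.5,0,255); C[r[m],c[m]]=IB[m]
    cv2.imwrite(f"pics/{n}_o.png",np.hstack([cv2.applyColorMap(A,cv2.COLORMAP_JET)[:,:400],C[:,:400]])); np.save(n+"_h.npy",A)
```

```text
blue 3530 [ 559.5 -210.3] [60.1 77.7] 88.31 [ 564.9 -203.7   65.9]
blue 1086 [ 559.6 -210.3] [14.4 53.6] 87.81 [ 561.  -210.    95.8]
wc btn 375 [ 557.4 -161.3] [ 21.1 109.1] [41.3 45.7 46.8]
[(-4, 483), (-2, 38701), (0, 41507), (2, 729), (24, 311), (26, 469), (28, 5528), (30, 5060), (32, 355), (34, 1850), (36, 2601), (40, 1504), (42, 1473), (50, 614), (52, 2734), (54, 9142), (56, 2042), (64, 2728), (66, 2493), (94, 590), (96, 453)]
ws btn 363 [551.7 270.3] [19.8 20.4] [42.6 45.9 46.9]
[(-4, 387), (-2, 31271), (0, 35300), (2, 1138), (4, 555), (6, 311), (10, 336), (12, 527), (14, 715), (16, 1222), (18, 1357), (24, 316), (26, 558), (28, 6766), (30, 6817), (32, 506), (34, 1487), (36, 930), (38, 451), (40, 2619), (42, 2125), (50, 353), (52, 891), (88, 12774), (90, 12104), (96, 321), (98, 1015)]
```

View pics/ws_o.png

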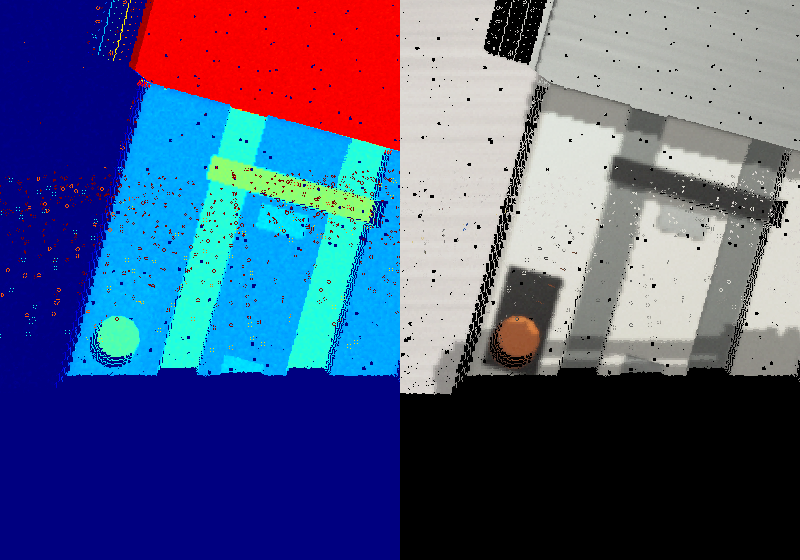

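Run:
```python
from h import *
ctrl.movep([470,190,200],[np.pi,0,-np.pi/2-0.25]); ctrl.sleep(0.3)
i=vision.camera_info("wrist"); im,d=vision.grab_frame("wrist"); np.savez("wt.npz",im=im,d=d,**i); cv2.imwrite("pics/wt.png",im)
print(status.get_time_s())
def load(n):
    z=np.load(n+".npz"); i={k:z[k] for k in("fx","fy","cx","cy","T")}; return z["im"],z["d"],cloud(z["d"],i)
# charger button
im,d,P=load("wc"); hsv=cv2.cvtColor(im,cv2.COLOR_BGR2HSV)
Q=P[(cv2.inRange(hsv,(3,150,80),(16,255,255))>0)&(P[...,2]>43)&(P[...,1]>-180)]; Q=Q[Q[:,0]<540]
r=cv2.minAreaRect(Q[:,:2].astype(np.float32)); print("chbtn",np.round(r[0],1),np.round(r[1],1),np.median(Q[:,2]))
a=-np.radians(1.8); R=lambda t:np.array([[np.cos(t),-np.sin(t)],[np.sin(t),np.cos(t)]])
print("local",R(a).T@(np.array(r[0])-[559.5,-210.3]))
from scipy.optimize import minimize_scalar
for n in("ws","wt"):
    im,d,P=load(n); hsv=cv2.cvtColor(im,cv2.COLOR_BGR2HSV)
    o=(cv2.inRange(hsv,(3,150,60),(16,255,255))>0)&(P[...,2]>44)&(P[...,2]<50); b=P[o]; b=b[np.linalg.norm(b[:,:2]-[552,269],axis=1)<20]
    r=cv2.minAreaRect(b[:,:2].astype(np.float32)); print(n,"btn",np.round(r[0],1),np.round(r[1],1))
    vv=np.indices(d.shape)[0]<225
    m=vv&(P[...,2]>39)&(P[...,2]<46)&(np.linalg.norm(P[...,:2]-[590,210],axis=2)<130)&(hsv[...,1]<90); Q=P[m][:,:2]
    def prof(t):
        return (Q@np.array([-np.sin(t),np.cos(t)]))
    f=lambda t:-(np.histogram(prof(t),bins=np.arange(-100,500,1))[0].astype(float)**2).sum()
    ts=np.radians(np.arange(-22,-8,.1)); t=ts[np.argmin([f(x) for x in ts])]
    h,e=np.histogram(prof(t),bins=np.arange(-100,500,1)); k=h>h.max()*.45; ed=np.flatnonzero(np.diff(k.astype(int))); print("yaw deg",np.degrees(t).round(2),"lip edges y'",(e[ed+1]).tolist())
    xs=Q@np.array([np.cos(t),np.sin(t)]); h,e=np.histogram(xs,bins=np.arange(300,900,4)); print([(int(a),int(c)) for a,c in zip(e,h) if c>10])
    print("btn local",R(t).T@np.array(r[0]))
```

```text
5.1
chbtn [ 515.8 -145.2] [20.4 20.1] 45.89446237240617
local [-45.68435554  63.71936787]
ws btn [551.6 270.5] [19.5 20.1]
yaw deg -15.2 lip edges y' [302, 321, 363, 382]
[(452, 19), (456, 66), (460, 64), (464, 72), (468, 82), (472, 128), (476, 144), (480, 139), (484, 139), (488, 139), (492, 144), (496, 146), (500, 148), (504, 146), (508, 151), (512, 147), (516, 152), (520, 152), (524, 153), (528, 159), (532, 153), (536, 158), (540, 160), (544, 162), (548, 30), (560, 117), (564, 166), (568, 171), (572, 167), (576, 171), (580, 178), (584, 201)]
btn local [461.39028223 405.62039422]
wt btn [550.9 270.3] [19.2 20.7]
yaw deg -15.5 lip edges y' [305, 323, 366, 385]
[(432, 103), (436, 169), (440, 160), (444, 160), (448, 166), (452, 166), (456, 169), (460, 165), (464, 174), (468, 174), (472, 165), (476, 172), (480, 173), (484, 176), (488, 172), (492, 176), (496, 178), (500, 183), (504, 183), (508, 185), (512, 195), (516, 185), (520, 192), (524, 191), (528, 192), (532, 201), (536, 199), (540, 204), (544, 331), (560, 84), (564, 218), (568, 207), (572, 130)]
btn local [458.64208374 407.69811986]
```

View pics/wt.png

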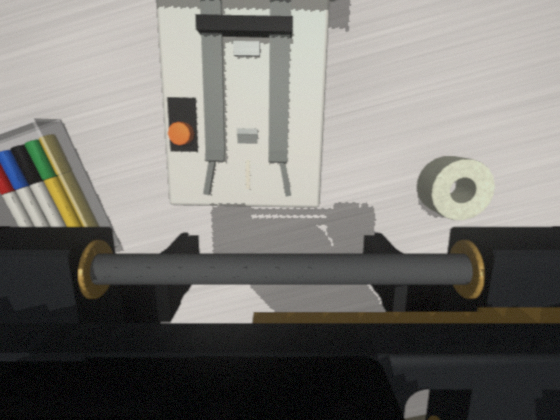

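The view shows the scale mouth, with the lips beginning near (215,160)/(278,160), and the button at (179,133). The sizes agree: lip gap 43 mm, case 60 x 78 mm, rib 14 x 54 mm, tops at 66 and 96 mm. Next I press the button.

```bash
cat >> h.py <<'E'
ac,asc=np.radians(-1.8),np.radians(-15.4)
CH=np.array([559.5,-210.3]); M=np.array([509.8,216.2])
def loc(o,a,x,y=0): return o+np.array([np.cos(a)*x-np.sin(a)*y,np.sin(a)*x+np.cos(a)*y])
def rot(a): return [np.pi,0,a+np.pi/2]
E
python3 - <<'E'
from h import *
for p,a in ((loc(CH,ac,-14),ac),(loc(CH,ac,-126),ac),(loc(M,asc,-47),asc),(loc(M,asc,92),asc)):
    q=ctrl.solve_ik([*p,69],rot(a)); print(p.round(1),None if q is None else np.round(q,2))
b=[515.8,-145.2]
ctrl.movep([*b,120],rot(ac)); ctrl.grip(0,10); ctrl.move_l([*b,52],100)
f0=status.get_wrist_force(); print(f0.round(2),status.get_time_s())
z=49
while z>39:
    z-=1; ctrl.move_l([*b,z],15); f=status.get_wrist_force()-f0
    print(z,status.get_tcp_pos()[2].round(1),f.round(1))
    if f[2]>15: break
ctrl.sleep(.3); print((status.get_wrist_force()-f0).round(1))
ctrl.move_l([*b,110],120)
i=vision.camera_info("wrist"); im,d=vision.grab_frame("wrist"); np.savez("w1.npz",im=im,d=d,**i); cv2.imwrite("pics/w1.png",im)
print(status.get_time_s())
E
```

```text
[ 545.5 -209.9] [ 1.2   0.75 -1.25  1.7   0.75  1.26  1.32]
[ 433.6 -206.3] [ 1.42  0.44 -1.23  1.96  0.48  1.07  1.52]
[464.5 228.7] [ 0.39  0.48 -1.11  1.87  0.49  1.09  0.39]
[598.5 191.8] [ 0.37  0.72 -1.06  1.58  0.66  1.24  0.49]
[ 0.22  0.24 -0.72] 10.5667
48 48.1 [ 0.5  0.3 -0.1]
47 47.0 [-1.2  0.8  0.7]
46 46.0 [0.3 0.1 0.4]
45 45.0 [ 0.1 -0.4  1.8]
44 44.0 [-0.1  0.1  1.8]
43 43.0 [0.3 0.5 2.2]
42 42.0 [ 0.4 -0.8  1.6]
41 41.0 [ 0.5 -0.2  3.1]
40 40.0 [-0.1 -0.2  2.8]
39 39.0 [ 0.8 -0.2  3.9]
[ 0.7 -0.2  3. ]
14.325
```

```bash
cat >> h.py <<'E'
def snap(n):
    i=vision.camera_info("wrist"); im,d=vision.grab_frame("wrist"); cv2.imwrite(f"pics/{n}.png",im)
    return im,d,cloud(d,i)
def findpack(n):
    im,d,P=snap(n); hsv=cv2.cvtColor(im,cv2.COLOR_BGR2HSV)
    b=cv2.inRange(hsv,(105,120,40),(125,255,255))>0; out=[]
    for lo,hi in((60,72),(88,102)):
        Q=P[b&(P[...,2]>lo)&(P[...,2]<hi)&(np.linalg.norm(P[...,:2]-CH,axis=2)<75)]; r=cv2.minAreaRect(Q[:,:2].astype(np.float32)); print("blue",len(Q),np.round(r[0],1),np.round(r[1],1),round(r[2],2),np.median(Q[:,2]).round(1)); out.append(r)
    return out
E
python3 - <<'E'
from h import *
ctrl.movep([*loc(CH,ac,15),180],rot(ac)); ctrl.grip(45); ctrl.sleep(.2)
findpack("w2"); print(status.get_time_s(),status.get_tcp_pos())
E
```

```text
blue 4140 [ 545.7 -210.3] [60.  76.7] 88.27 66.7
blue 1312 [ 546.4 -210.2] [14.1 54.2] 87.75 96.6
16.0917 [ 574.49664651 -210.78151989  180.00536568]
```

View pics/w2.png

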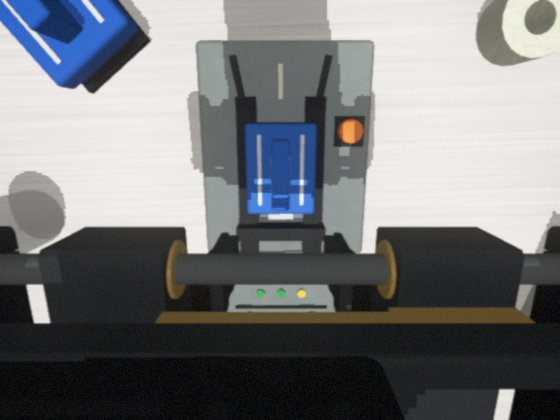

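The pack (280,168) has sprung out about 14 mm. Both camera orientations put it at the same y, so I grasp it and draw it out.

Run:
```python
from h import *
p0=np.array([546.0,-210.2])
ctrl.move_l([*p0,110],150); ctrl.move_l([*p0,70],60); f0=status.get_wrist_force(); print("pre",f0.round(2))
ctrl.grip(10,30); ctrl.sleep(.2); print("w",status.get_gripper_width(),(status.get_wrist_force()-f0).round(1),status.get_tcp_pos().round(1))
for s,v in((5,20),(20,40),(50,60),(85,70),(114,70)):
    ctrl.move_l([*loc(p0,ac,-s),70],v); print(s,(status.get_wrist_force()-f0).round(1))
p=loc(p0,ac,-114)
ctrl.move_l([*p,75],25); print("lift",(status.get_wrist_force()-f0).round(1),status.get_gripper_width())
ctrl.move_l([*p,150],120); ctrl.sleep(.2); print((status.get_wrist_force()-f0).round(1),status.get_ft_torque().round(2))
snap("w3"); print(status.get_time_s())
```

```text
pre [ 0.03 -0.19 -0.23]
w 13.935189259820058 [-0.4  0.9  1.4] [ 546.  -210.2   70. ]
5 [-0.7  0.1  1.8]
20 [-1.1 -0.3  1.5]
50 [-1.4 -0.6 -0.6]
85 [-0.6  0.6 -1.1]
114 [ 0.7 -0.2 -2.4]
lift [ 0.8  1.  -3.3] 13.985103773673433
[-0.2  0.4 -3.4] [ 0.13 -0.17  0.04]
22.5917
```

```bash
cat >> h.py <<'E'
BT=np.array([551.3,270.4])
def btn(n=None):
    i=vision.camera_info("wrist"); im,d=vision.grab_frame("wrist"); P=cloud(d,i)
    if n: cv2.imwrite(f"pics/{n}.png",im)
    hsv=cv2.cvtColor(im,cv2.COLOR_BGR2HSV)
    o=(cv2.inRange(hsv,(3,140,50),(18,255,255))>0)&(np.linalg.norm(P[...,:2]-BT,axis=2)<9)&(P[...,2]>30)&(P[...,2]<52)
    return int(o.sum()),(float(np.median(P[...,2][o])) if o.any() else None)
E
python3 - <<'E'
from h import *
s=loc(M,asc,-48)
ctrl.movep([*s,150],rot(asc)); ctrl.sleep(.2); f0=status.get_wrist_force(); np.save("f0.npy",f0); print(status.get_time_s(),f0.round(2))
ctrl.move_l([*s,80],100); 
for z in(74,72,71,70.3):
    ctrl.move_l([*s,z],25); f=status.get_wrist_force()-f0; print(z,f.round(1))
    if f[2]>5: break
zz=z
R=np.array([[np.cos(asc),np.sin(asc)],[-np.sin(asc),np.cos(asc)]])
for x in(-40,-30,-20,-10,0,10,20,30,40,46):
    ctrl.move_l([*loc(M,asc,x),zz],40); f=status.get_wrist_force()-f0; fl=R@f[:2]; print(x,fl.round(1),f[2].round(1))
    if np.abs(fl).max()>12 or abs(f[2])>15: print("STOP"); break
print(btn("w4"),status.get_gripper_width(),status.get_time_s())
E
```

```text
24.4 [ 0.09 -0.07 -2.81]
74 [-0.2  0.6 -0.3]
72 [-1.1  0.1 -0.3]
71 [0.1 0.8 0.6]
70.3 [-0.8 -1.1 -1.7]
-40 [-0.1  0.6] -0.7
-30 [ 0.3 -0.2] -0.6
-20 [-0.4  0.7] 1.4
-10 [-0.3  0.8] 0.5
0 [ 0.4 -0.7] 1.9
10 [0.2 0.4] 0.9
20 [-0.4 -0.5] 1.9
30 [0.5 0.7] 1.7
40 [-0.5  0.5] 0.9
46 [0.4 0.1] 1.4
(676, 42.24604618102562) 13.846866068668193 30.2917
```

View pics/w4.png

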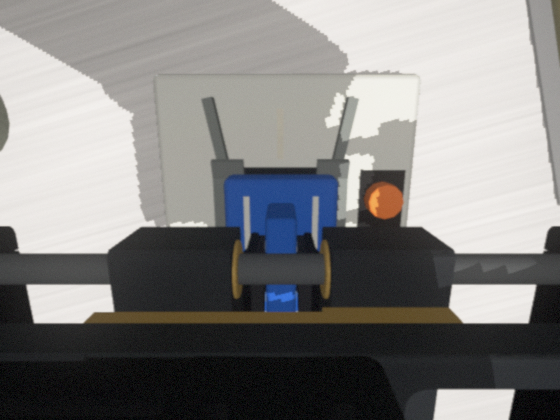

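The pack sits straight between the lips and the button (385,200) is down, at 42 mm against 46 mm when up. I push on in small steps and watch the catch.

Run:
```python
from h import *
f0=np.load("f0.npy"); R=np.array([[np.cos(asc),np.sin(asc)],[-np.sin(asc),np.cos(asc)]])
ctrl.move_l([*loc(M,asc,60),70.3],40)
x=60
while x<94:
    x+=0.8; ctrl.move_l([*loc(M,asc,x),70.3],10); f=status.get_wrist_force()-f0; fl=R@f[:2]; n,z=btn()
    print(round(x,1),fl.round(1),f[2].round(1),n,None if z is None else round(z,1))
    if (z and z>44.6) or fl[0]<-18 or status.get_time_s()>60: break
print(btn("w5"),(R@(status.get_tcp_pos()[:2]-M)).round(1),status.get_gripper_width(),status.get_time_s())
```

```text
60.8 [-4.  -0.1] 3.5 717 42.5
61.6 [-4.8 -0.4] 1.4 714 42.7
62.4 [-3.9 -0.2] 1.5 726 42.7
63.2 [-4.1 -0.7] 1.7 731 42.6
64.0 [-5.   0.1] 2.1 729 42.7
64.8 [-5.   0.1] 1.1 743 42.7
65.6 [-3.8  0.5] 0.4 736 42.8
66.4 [-4.7  0.5] 1.3 741 42.8
67.2 [-4.3  0.6] 1.1 730 43.0
68.0 [-3.4 -0.5] 0.9 742 43.0
68.8 [-4.2 -0. ] 1.4 741 43.1
69.6 [-4.6  0.3] 1.2 744 43.1
70.4 [-6.1 -0.7] 2.4 747 43.1
71.2 [-5.6 -0.2] 1.9 755 43.1
72.0 [-5.4  0.2] 1.5 753 43.2
72.8 [-5. -0.] 0.6 780 46.1
(774, 46.10758858079936) [72.7  0. ] 13.395090251777555 35.6417
```

The button jumped from 43.2 to 46.1 mm at low force, so the catch has clicked. I let go, withdraw and check.

Run:
```python
from h import *
x,y,z=status.get_tcp_pos()
ctrl.grip(40); ctrl.sleep(.2); print(btn())
ctrl.move_l([x,y,110],60); ctrl.move_l([x,y,200],150)
ctrl.movep([*loc(M,asc,90),220],rot(asc)); ctrl.sleep(.3)
i=vision.camera_info("wrist"); im,d=vision.grab_frame("wrist"); P=cloud(d,i); cv2.imwrite("pics/w6.png",im)
hsv=cv2.cvtColor(im,cv2.COLOR_BGR2HSV); b=cv2.inRange(hsv,(105,120,40),(125,255,255))>0
Q=P[b&(P[...,2]>88)&(P[...,2]<102)&(np.linalg.norm(P[...,:2]-loc(M,asc,72),axis=2)<60)]; r=cv2.minAreaRect(Q[:,:2].astype(np.float32))
c,s=np.cos(asc),np.sin(asc); print("rib local",np.array([[c,s],[-s,c]])@(np.array(r[0])-M),np.round(r[1],1),r[2],np.median(Q[:,2]),btn(),status.get_wrist_force().round(1),status.get_time_s())
```

```text
(777, 46.091139460675635)
rib local [70.80894444 -0.34057835] [13.7 53.1] 74.88143920898438 95.83679721688239 (260, 46.13296294366185) [-0.2  0.3  0.7] 38.8583
```

View pics/w6.png

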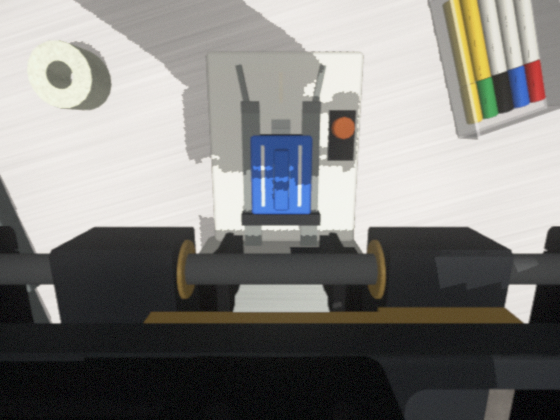

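The pack is home (281,175), the nose shows just behind it (281,127), and the button (343,128) is up.

```bash
python3 -c "
from h import *
print(status.get_time_s()); order.finish_job()"
```

```text
38.8583
the job is handed in; nothing more can be done
```

The battery pack is home in the white bag scale and stayed there by itself after I let go. I handed the job in at 38.9 s.

- **Release:** I pressed the charger's orange button with about 3–4 N. The pack sprang out about 14 mm, and I gripped its rib at 30 N and drew it out of the slide.
- **Insertion:** I slid the pack into the scale in 0.8 mm steps, with a peak push of about 6 N. I stopped at the step where the scale's button jumped from 43 to 46 mm, so the pack was not pushed on against the stop.
- **Last checks:** With the gripper withdrawn, the scale's button was still up at 46.1 mm, and its nose showed just behind the pack. The pack sat about 71 mm inside the mouth, aligned to within about 0.5°.
- **Small disagreement:** That is about 2 mm less than the tool position at the click. I put it down to the pack settling back on the nose plus camera error, but did not separate the two.
- **Bystanders:** The label roll and the marker tray looked undisturbed in the last picture. The bottle of hand rub was not in it, so I did not check it again; the arm did not work near it.

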